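# Feed an empty fish tin through the recycling caddy's swing flap

## Robot

A 7-joint arm with a two-finger parallel gripper is mounted at the origin on a cart in front of the work surface, level with it; the furniture and walls round the work are solid. World frame = base frame: x ahead of the robot, y to its left, z up, the work surface at z = 0. Lengths are in mm, angles in rad, forces in N, time in s.
With the tool pointing down it reaches from about 400 to 875 mm from the base axis. Payload 4.4 kg.
Tool frame: the origin (TCP) lies at the very end of the fingers, on their centre line; the grasp point (between the pads) lies 19 mm behind it (grip_depth is the distance from the TCP to the grasp point, in mm); z points along the fingers, y is the direction in which the jaws open and shut (so a half turn about z gives the same grasp; the last joint's range is limited). The gripper opens to 85 mm and grips with 20 to 120 N. Pads are 22 mm wide; open, the fingers measure 114 mm over their backs; the gripper's body (76 mm by 85 mm) begins 54 mm behind the grasp point. The pads swing forward as they close: fully open they stand 13 mm farther back than shut.
Start: joints at [1.097, 0.628, 0.038, 1.517, -0.027, 0.996, -0.02], TCP at [257.812, -596.7, 231.313] pointing down, gripper open.
Joint ranges: [-3.06, 3.06], [-0.37, 2.12], [-1.25, 1.32], [0.18, 2.47], [-1.1, 4.24], [0.23, 1.98], [-2.94, 2.94]. Speed limits (rad/s): [2.57, 2.57, 3.14, 3.14, 3.14, 3.14, 3.14].

## Interface

Orientations are given as [roll, pitch, yaw] about the fixed x, y, z axes, in that order (R = Rz(yaw) Ry(pitch) Rx(roll)).
In Python, from cell import read_state, get_image, finish_job, recognise, outline_of, grip_depth gives the robot as it stands. The module is installed in compiled form; this text tells all that it offers.
- The arm moves only by the tool send_rows, never from a script. Its argument "rows" is a list of rows, each a list of 5 numbers: the gripper command: -1 is shut, 1 is fully open, values between are in proportion, then the shift along the tool's x, y, z in m, then the turn about the tool's z in rad. In form: [[claw, tx, ty, tz, roll], ...]. A call has 1 to 12 rows; each row shifts and turns the pose as measured when the row begins, along the tool's axes as they then stand; what a row does not reach is not made up. A row lasts 1/12 s, in which the tool goes at most 41.7 mm and 7.16 degrees, less where a joint would pass 70% of its speed; a pose out of reach is approached as far as the arm can. A call with a gripper value outside its range is refused whole. The fingers move at their own pace and stop on an object; the grip force is fixed at half the most. Time passes only in rows, so rows that do not move let the fingers close. It gives the time, the measured TCP pose, the force and the opening at its end, in the units of the state.
- read_state(): the state, without advancing time (a new reading comes with each control period).
- get_image(name): name is "scene" or "top" or "wrist"; returns a dict with "image" (400x640x3 uint8, blue, green, red), "z_map" (400x640 float32, mm along the optical axis (not along the pixel's ray), 0 where there is no reading), "K" (3x3 intrinsics, pixels), "R" (3x3) and "t" (3): a world point X has camera coordinates R X + t; the wrist camera has in their place "tool_from_camera" (4x4, takes a point from camera to tool coordinates, whose origin is the TCP and whose axes are the flange's). Camera axes: x right, y down, z forward; pixel columns grow to the right and rows downward; lengths in mm; the calibration is good to about 2 mm. A picture is of the moment at which its call begins: read the wrist's pose just before it.
- finish_job(): hands the job in, once; it reports no verdict.
Trained networks look in a picture, given as the dict that the camera call returned (one of the last four; its "shot" number tells which), for a name from the list of things; names that differ only in an ending like _2 or _b are one class to them, and where a whole thing is asked for, a point or a joint stands for the part that bears it (a point fixed in the world has none). Each returns a list of dicts, best first, with "score" (0 to 1); they miss things now and then, are a little off and sometimes report something else, mostly with a low value. They report only what shows in the picture. A call takes as long as a camera call. They do not tell look-alikes from the thing itself.
- recognise(picture, query): "box" ([left, top, right, bottom] in pixels, round what is visible of it).
- outline_of(picture, query): "mask" (400x640 bool, what is visible of it) and "box" ([left, top, right, bottom] in pixels, round what is visible of it).
The state is a dict: "clock": time; "qpos": joint angles; "qd": joint speeds; "tau": joint torques, N m; "eef_pos": TCP position; "tool_rot": TCP orientation; "force": force on the tool from outside, world axes, zero at the start; "torque": the same for the moment, N m; "width": finger opening in mm.
Only numpy, scipy, OpenCV 4.12 (cv2) and the standard library are available. Lean on these libraries where they do the work, as an engineer would, in place of code of your own. Each camera call takes 0.05 s, during which the arm holds its last target.

## Task

An empty fish tin lies on the loading ledge of the green recycling caddy. Without pinching or lifting it, gently push the tin with your fingertips so that it slides lengthways along the ledge and through the orange swing flap until it drops inside, then draw your fingers back so that the flap swings shut behind it. Leave everything else standing where it is.

Things in the scene. Friction and masses are not known exactly. Their poses are not given: they have to be found in the camera images.
- caddy: Green recycling caddy with a loading ledge, fixed to the worktop. Origin at worktop height under the middle of the front plate's outer face; x points into the caddy (the way the tin must travel), y to the left looking that way, z up. Housing x 0 to 145 mm, y -80 to 80 mm, floor z 7 mm, top z 177 mm (62 mm above the ledge), closed by a pale top pane.
- ledge_mid (a point): Middle of the pale aluminium ledge's flat top, 115 mm above the worktop, at caddy x = -88 mm; axes as the caddy's. The ledge runs from caddy x = -185 to +10 mm, where it ends just inside the flap and the tin tips off into the housing; 210 mm wide, with lips 5 mm high on its outer edges.
- flap_mid (a point): Middle of the aperture, in the plane of the shut flap: at caddy x = 9.5 mm, y = 0, z = 140 mm; it does not move with the flap. The aperture in the front plate is 98 mm wide (y -49 to 49 mm) and 48 mm high above the ledge, under a black lintel.
- flap (a joint): Orange flap, 106 mm wide, 50 mm high, 50 g, on a free hinge along its top edge at caddy x = 9.5 mm, z = 167 mm. 0 = hanging shut; grows to 1.45 rad as its lower edge is pushed into the caddy. Opens inwards only, at under 1 N; the tin itself can push it open, and its own weight swings it shut.
- tin_center (a point): Centre (half-way up) of the flat, loose fish tin, dark blue top and yellow rim, 105 mm along its own y axis, 63 mm along x, 25 mm high, about 0.15 kg. Starts on the ledge, roughly lengthways to the caddy's x axis (skewed up to about 20 degrees), up to 25 mm to either side of the aperture's middle.
- honey_jar: Bystander: squat glass jar with black lid, 60 mm across, 83 mm high, standing on the worktop; origin at the centre of its underside.
- tablet_tub: Bystander: white tub with pink cap, 35 mm across, 78 mm high, standing on the worktop; origin at the centre of its underside.
- red_spice: Bystander: spice jar with red cap, 45 mm across, 106 mm high, standing on the worktop; origin at the centre of its underside.
- mug: Bystander: white mug with a teal band, 83 mm across, 94 mm high, standing on the worktop; origin at the centre of its underside.
- yoghurt_tub: Bystander: white yoghurt tub with red fruit printed on it, 72 mm across, 71 mm high, standing on the worktop; origin at the centre of its underside.
- oil_box: Bystander: square food tub with green lid, 141x161x163 mm, standing on the worktop; origin at the centre of its underside.
- fish_tin: The same fish tin; origin at the centre of its underside, axes as given for tin_center.
Things that resemble listed ones, but are neither listed nor needed, are in the scene too. There is more than one size of the fish_tin; the job needs the smaller.

How it is judged (in metres and radians):
On the way:
1. the tin, still at ledge height, has pushed its front end in under the lifted flap (value of joint flap above 0.4 rad and x of tin_center in the frame of caddy between -0.04 and 0.03 m and z of tin_center in the frame of caddy above 0.118 m), for 0.05 s.
At the end, for the whole second after the job is handed in: The tin is at rest inside the caddy housing with its centre below 90 mm (25 mm or more under the ledge), and the flap hangs shut (within 0.06 rad) (x of tin_center in the frame of caddy between 0.012 and 0.14 m and y of tin_center in the frame of caddy between -0.075 and 0.075 m and z of tin_center in the frame of caddy between 0 and 0.09 m and linear speed of fish_tin below 0.02 m/s and value of joint flap below 0.06 rad); the robot touches nothing.
It fails at once if the tin is lifted more than 20 mm off the ledge (z of tin_center in the frame of caddy above 0.1475 m).
It fails at once if the tin is squeezed or rammed: the fingers bear on it with more than 20 N (contact force between the fingers and fish_tin above 20 N).
It fails at once if a bystander is moved more than 20 mm or tipped ((distance of honey_jar from where it was at the start of the episode above 0.02 m or angle between honey_jar's own z axis and vertical above 0.3 rad) or (distance of tablet_tub from where it was at the start of the episode above 0.02 m or angle between tablet_tub's own z axis and vertical above 0.3 rad) or (distance of red_spice from where it was at the start of the episode above 0.02 m or angle between red_spice's own z axis and vertical above 0.3 rad) or (distance of mug from where it was at the start of the episode above 0.02 m or angle between mug's own z axis and vertical above 0.3 rad) or (distance of yoghurt_tub from where it was at the start of the episode above 0.02 m or angle between yoghurt_tub's own z axis and vertical above 0.3 rad) or (distance of oil_box from where it was at the start of the episode above 0.02 m or angle between oil_box's own z axis and vertical above 0.3 rad)).
It also fails if it takes over 40 s, if anything falls off the work surface, if the arm or the gripper's body presses on something with over 40 N, if the wrist force passes 120 N, or if a joint passes its speed limit or range.

## Working session

There is one attempt and no reset: what is moved stays moved. The work goes in short steps, Python scripts to look and compute and a tool call to move; the robot and the scene stay as the last step left them, time stands still between calls to the robot, and variables do not carry over. Pictures are saved under pics/ and viewed, and the job is handed in when it is done.

Besides the shell and the picture viewer there is one more tool, called after "Emit:" as name([rows], argument=value, ...), one row to a line, values as JSON. send_rows: Moves the arm, as the interface text tells. Its arguments: {"type":"object","properties":{"rows":{"type":"array"}},"required":["rows"]}

```bash
mkdir -p pics; python3 - <<'E'
from cell import *
import cv2
print(read_state())
for n in ("scene","top"):
    p=get_image(n); cv2.imwrite(f"pics/{n}0.png",p["image"]); print(n,p["K"].tolist(),p["R"].tolist(),p["t"].tolist())
    for q in ("caddy","fish_tin","flap"):
        print(q,[(round(r["score"],2),[int(v) for v in r["box"]]) for r in recognise(p,q)])
E
```

```text
{'clock': 0.0, 'qpos': array([ 1.09721271,  0.629354  ,  0.0384007 ,  1.51836081, -0.0270441 ,
        0.99627775, -0.01995797]), 'qd': array([ 0.00038762,  0.00060461, -0.00062807,  0.00116525, -0.00126509,
       -0.00043191, -0.00155853]), 'tau': array([-1.04513001e-03, -5.63409984e+01,  1.22523744e+00, -1.93453288e+01,
        1.07661783e-02,  1.04225779e-02, -1.66545271e-05]), 'eef_pos': array([ 257.59086456, -596.10968681,  230.38550296]), 'tool_rot': array([-3.13970858e+00, -3.62727597e-05,  4.07835155e-01]), 'force': array([ 0.52190553, -0.08736874,  0.452098  ]), 'torque': array([0.03489938, 0.04922664, 0.04858701]), 'width': 85.96314162034565}
scene [[487.2975768768992, 0.0, 318.5222962545806], [0.0, 487.2975768768992, 199.90880096394625], [0.0, 0.0, 1.0]] [[0.8550592529667796, -0.518494193805774, 0.006119224264010939], [-0.29439015017217995, -0.4951318914511091, -0.8174220755213604], [0.42685842313054345, 0.6971428699038295, -0.5760066888020989]] [-544.0507341611518, 217.15677874976237, 1384.0082257469094]
caddy [(0.61, [262, 160, 376, 241])]
fish_tin [(0.58, [261, 243, 291, 282])]
flap []
top [[403.65369984121793, 0.0, 317.31989563720265], [0.0, 403.65369984121793, 199.67297753859893], [0.0, 0.0, 1.0]] [[-0.017289108819117167, -0.9998160624815853, 0.008302284026654986], [-0.9864695138582259, 0.015703209022023018, -0.1631910152389712], [0.16303062578716981, -0.01101137730845608, -0.986559559593446]] [-84.9575407069832, 588.4058228949177, 1457.1709530083535]
caddy [(0.87, [262, 140, 348, 249])]
fish_tin [(0.89, [325, 240, 366, 271]), (0.78, [287, 196, 318, 227])]
flap []
```

```bash
python3 - <<'E'
import cv2
a=cv2.imread("pics/scene0.png");b=cv2.imread("pics/top0.png")
cv2.imwrite("pics/sc_z.png",cv2.resize(a[100:340,160:480],(800,600),interpolation=cv2.INTER_CUBIC))
cv2.imwrite("pics/tp_z.png",cv2.resize(b[120:300,200:440],(800,600),interpolation=cv2.INTER_CUBIC))
E
```

```text
(no output)
```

View pics/scene0.png

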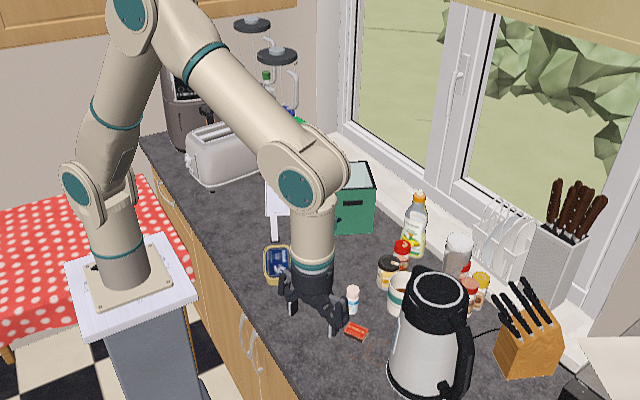

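View pics/sc_z.png

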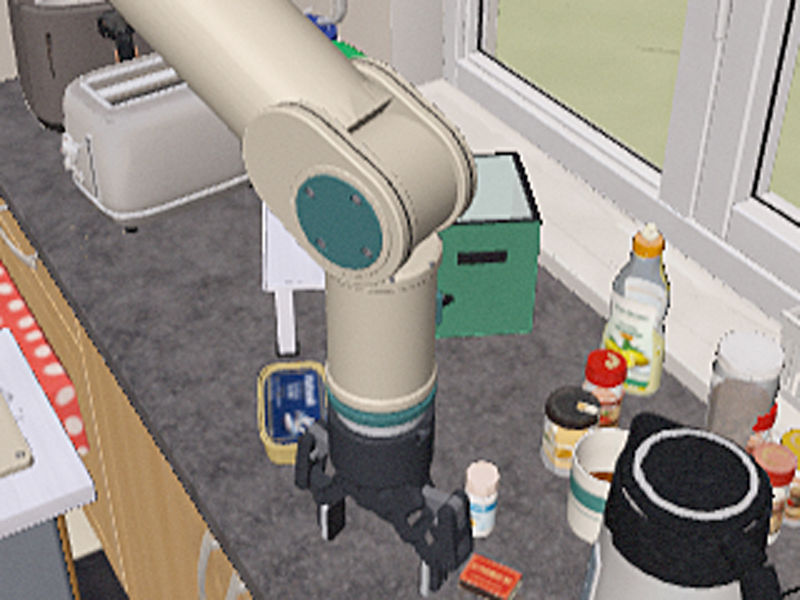

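View pics/tp_z.png

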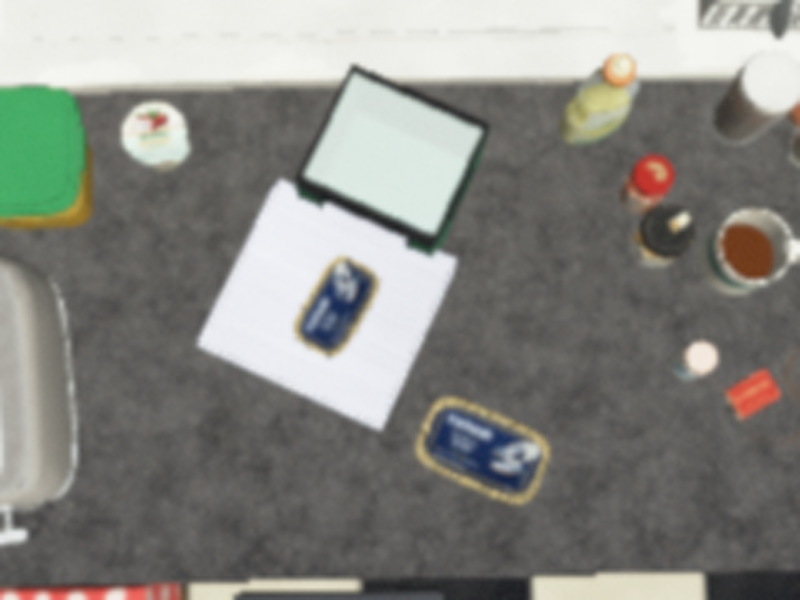

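View pics/top0.png

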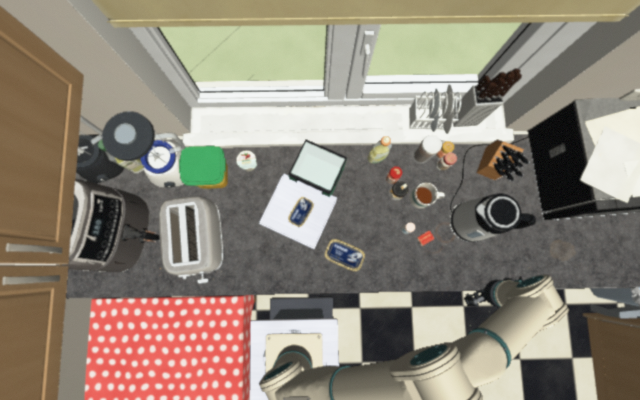

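Tin candidates in the top view are (301,211) on the white ledge and the larger (345,254) on the worktop. The one on the ledge is smaller and sits where the task says it starts. Next I'll measure the poses and confirm this in a crop.

```bash
cat > h.py <<'E'
import numpy as np, cv2
def world(p):
    z=p["z_map"]; v,u=np.mgrid[:400,:640]; K=p["K"]
    c=np.stack([(u-K[0,2])*z/K[0,0],(v-K[1,2])*z/K[1,1],z],-1)
    return (c-p["t"])@p["R"], z>0
def onplane(p,uv,h):
    K,R,t=p["K"],np.array(p["R"]),np.array(p["t"])
    d=R.T@np.array([(uv[0]-K[0,2])/K[0,0],(uv[1]-K[1,2])/K[1,1],1]); c=-R.T@t
    return c+d*(h-c[2])/d[2]
E
python3 - <<'E'
from cell import *
from h import *
p=get_image("top"); W,ok=world(p)
roi=np.zeros((400,640),bool); roi[135:252,255:352]=1
Z=W[...,2]
print(np.histogram(Z[roi&ok],bins=np.arange(-10,200,10)))
for lo,hi,nm in((108,125,"ledge"),(165,190,"top")):
    m=roi&ok&(Z>lo)&(Z<hi); 
    n,l,s,_=cv2.connectedComponentsWithStats(m.astype(np.uint8)); 
    k=1+np.argmax(s[1:,4]); m=l==k
    pts=W[m][:,:2].astype(np.float32); r=cv2.minAreaRect(pts); print(nm,r,cv2.boxPoints(r).tolist(),np.median(Z[m]))
# tin masks
for o in outline_of(p,"fish_tin"):
    m=o["mask"]; print(o["score"],np.median(Z[m]))
    c,_=cv2.findContours(m.astype(np.uint8),cv2.RETR_EXTERNAL,cv2.CHAIN_APPROX_NONE)
    c=max(c,key=cv2.contourArea).reshape(-1,2)
    h=np.median(Z[m])
    w=np.array([onplane(p,q,h)[:2] for q in c],np.float32); print(cv2.minAreaRect(w))
# plane edges by colour: white ledge corners from pixels
cv2.imwrite("pics/crop1.png",cv2.resize(p["image"][135:280,245:385],None,fx=4,fy=4,interpolation=cv2.INTER_CUBIC))
# bystanders
for q in("honey_jar","tablet_tub","red_spice","mug","yoghurt_tub","oil_box"):
    r=recognise(p,q)
    for o in r[:2]:
        b=o["box"]; u,v=(b[0]+b[2])/2,(b[1]+b[3])/2
        print(q,round(o["score"],2),(int(u),int(v)),W[int(v),int(u)].round())
E
```

```text
(array([1900, 2843,   95,  176,  667,  315,    3,    7,   11,    2,    1,
         65, 2391,  352,  393,  141,   14,  140, 1660,  114]), array([-10,   0,  10,  20,  30,  40,  50,  60,  70,  80,  90, 100, 110,
       120, 130, 140, 150, 160, 170, 180, 190]))
ledge ((538.5513305664062, -25.42779541015625), (214.73472595214844, 198.34024047851562), 64.02845764160156) [[402.3774108886719, -78.52326965332031], [580.6876220703125, -165.38134765625], [674.7252197265625, 27.667678833007812], [496.4150390625, 114.5257568359375]] 116.15020016185701
top ((685.0746459960938, -96.02767944335938), (160.18862915039062, 146.46426391601562), 64.54277038574219) [[584.525390625, -136.86746215820312], [716.7689208984375, -199.8232421875], [785.6239013671875, -55.187896728515625], [653.38037109375, 7.76788330078125]] 174.75232756583407
0.75 30.559261322947876
((382.45379638671875, -191.63560485839844), (140.5417022705078, 83.3746109008789), 65.06055450439453)
0.59 138.20833258828375
((533.303466796875, -34.50059509277344), (62.56005859375, 105.21527862548828), 62.78902053833008)
honey_jar 0.82 (400, 190) [ 611. -396.   91.]
red_spice 0.7 (394, 175) [ 665. -375.  103.]
mug 0.73 (426, 195) [ 601. -507.   33.]
yoghurt_tub 0.51 (245, 159) [741. 172.  73.]
oil_box 0.55 (202, 167) [690. 307. 161.]
```

View pics/crop1.png

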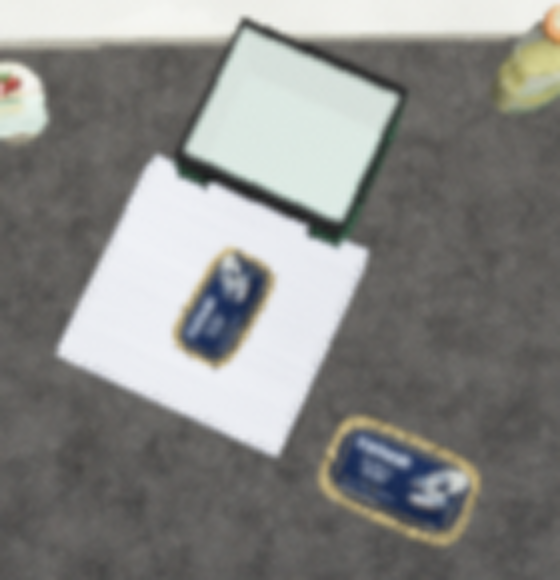

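The crop confirms it: the tin at top-view (301,211) measures 105x63 mm on the ledge, while the other is about 140x83 mm. The caddy origin is near (618,-64) with yaw about -0.448. The tin is at caddy (-89,-11), skewed about -1.5°. Before moving I'll check the wrist camera mounting.

```bash
python3 - <<'E'
from cell import *
import cv2
p=get_image("wrist"); print(p["tool_from_camera"]); print(grip_depth)
E
```

```text
[[ 4.39081032e-04 -9.56674926e-01 -2.91157848e-01  7.44671067e+01]
 [ 9.99999114e-01  7.86034674e-04 -1.07467143e-03 -1.56968150e-01]
 [ 1.25697138e-03 -2.91157118e-01  9.56674424e-01 -1.44122511e+02]
 [ 0.00000000e+00  0.00000000e+00  0.00000000e+00  1.00000000e+00]]
18.700000000000003
```

Emit:
send_rows([
  [-0.5,0,0,0,0.124],
  [-0.5,0,0,0,0.124],
  [-0.5,0,0,0,0.124],
  [-0.5,0,0,0,0.124],
  [-0.5,0,0,0,0.124],
  [-0.5,0,0,0,0.124],
  [-0.5,0,0,0,0.115],
])

```text
clock: 1.43
eef_pos: [257.7, -596.9, 231.7]
tool_rot: [-3.141, -0.002, -0.468]
force: [-0.5, 0.3, 0.7]
width: 21.4
```

Emit:
send_rows([
  [-0.5,-0.005,-0.039,0,0],
  [-0.5,-0.005,-0.039,0,0],
  [-0.5,-0.005,-0.039,0,0],
  [-0.5,-0.005,-0.039,0,0],
  [-0.5,-0.005,-0.039,0,0],
  [-0.5,-0.005,-0.039,0,0],
  [-0.5,-0.005,-0.039,0,0],
  [-0.5,-0.005,-0.039,0,0],
  [-0.5,-0.005,-0.039,0,0],
  [-0.5,-0.005,-0.039,0,0],
  [-0.5,-0.005,-0.039,0,0],
  [-0.5,-0.005,-0.039,0,0],
])

```text
clock: 2.43
eef_pos: [421.7, -146.0, 228.5]
tool_rot: [3.133, -0.009, -0.491]
force: [1.3, 0.2, -0.2]
width: 21.5
```

Emit:
send_rows([
  [-0.5,-0.006,-0.034,0,-0.01],
  [-0.5,-0.006,-0.034,0,-0.01],
  [-0.5,-0.006,-0.034,0,-0.01],
  [-0.5,-0.006,-0.034,0,-0.01],
  [-0.5,-0.004,-0.015,0,0],
  [-0.5,0,0,0,0],
])

```text
clock: 2.93
eef_pos: [470.5, 19.7, 228.6]
tool_rot: [3.14, -0.013, -0.434]
force: [-0.1, -0.2, 0.4]
width: 21.2
```

```bash
python3 - <<'E'
from cell import *
from h import *
from scipy.spatial.transform import Rotation as Ro
s=read_state(); print(s["eef_pos"],s["tool_rot"],s["qpos"].round(2))
p=get_image("wrist"); cv2.imwrite("pics/w1.png",p["image"])
T=np.array(p["tool_from_camera"]); Rt=Ro.from_euler("xyz",s["tool_rot"]).as_matrix()
Rcw=(Rt@T[:3,:3]).T; pos=Rt@T[:3,3]+s["eef_pos"]
p2=dict(p); p2["R"]=Rcw; p2["t"]=-Rcw@pos
np.savez("pics/w1.npz",**{k:p2[k] for k in("image","z_map","K","R","t")})
W,ok=world(p2)
for o in outline_of(p,"fish_tin"):
    m=o["mask"]&ok; print(o["score"],o["box"],np.percentile(W[m],[2,50,98],axis=0).round(1).tolist())
    mm=m&(W[...,2]>np.median(W[m][:,2])-5)
    print(cv2.minAreaRect(W[mm][:,:2].astype(np.float32)))
L=ok&(W[...,2]>108)&(W[...,2]<122); print("ledge z",np.median(W[L][:,2]))
E
```

```text
[470.52353274  19.70479077 228.61656326] [ 3.13951595 -0.01287319 -0.43362391] [-0.29  0.38  0.25  2.02 -0.12  0.75 -1.97]
0.74 [455.1, 127.8, 588.8, 208.9] [[328.4, -257.8, 28.8], [381.9, -191.9, 31.3], [433.9, -125.6, 35.2]]
((389.8695373535156, -172.1336669921875), (182.5398712158203, 84.92662048339844), 65.27800750732422)
0.65 [299.2, 19.5, 399.4, 182.8] [[483.6, -74.7, 136.8], [534.4, -35.6, 138.7], [579.3, 6.2, 141.6]]
((530.6145629882812, -33.767250061035156), (63.107486724853516, 105.30330657958984), 59.07662582397461)
ledge z 116.68370416387859
```

View pics/w1.png

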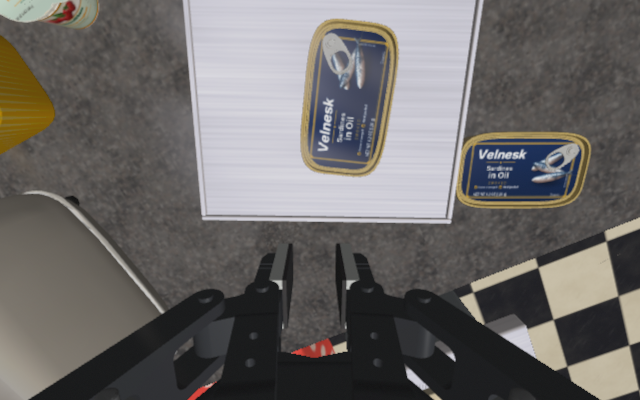

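```bash
python3 - <<'E'
from h import *
d=np.load("pics/w1.npz"); p={k:d[k] for k in d.files}
def fit(pts): 
    P=np.array([onplane(p,q,120)[:2] for q in pts]); return P
g=cv2.cvtColor(p["image"],cv2.COLOR_BGR2HSV)
white=(g[...,2]>150)&(g[...,1]<40)
L=[];Rr=[]
for v in range(10,205,5):
    r=np.where(white[v,150:500])[0]+150
    # left run
    l=r[(r>170)&(r<230)]; q=r[(r>430)&(r<490)]
    if len(l): L.append((l.min(),v))
    if len(q): Rr.append((q.max(),v))
B=[]
for u in range(230,440,5):
    c=np.where(white[185:240,u])[0]+185
    B.append((u,c.max()))
for nm,e in(("L",L),("R",Rr),("B",B)):
    P=fit(e).astype(np.float32); f=cv2.fitLine(P,cv2.DIST_HUBER,0,.01,.01).ravel(); 
    print(nm,np.degrees(np.arctan2(f[1],f[0])),f[2:])
    a=np.radians(-25.7); ex=np.array([np.cos(a),np.sin(a)]); ey=np.array([-np.sin(a),np.cos(a)])
    print("  x'",np.median(P@ex),"y'",np.median(P@ey))
# tin contour corner dirs via colour: yellow rim/blue
m=~white; 
z=np.zeros_like(m); z[15:190,290:410]=m[15:190,290:410]
n,l,s,_=cv2.connectedComponentsWithStats(z.astype(np.uint8)); k=1+np.argmax(s[1:,4])
c,_=cv2.findContours((l==k).astype(np.uint8),cv2.RETR_EXTERNAL,cv2.CHAIN_APPROX_NONE); c=max(c,key=len).reshape(-1,2)
P=np.array([onplane(p,q,140)[:2] for q in c],np.float32); r=cv2.minAreaRect(P); print(r, np.array(r[0])@ex,np.array(r[0])@ey)
E
```

```text
L -25.821459 [577.3235   74.53745]
  x' 489.8954625767182 y' 317.51771024173405
R -25.66243 [ 482.75696  -116.392426]
  x' 493.1624976336034 y' 104.48978530355265
B 64.34662 [460.59424   43.300453]
  x' 396.2751942329742 y' 205.74801665970327
((530.8948974609375, -34.073890686035156), (62.6261100769043, 104.85142517089844), 58.97231674194336) 493.15364508244085 199.52419532088126
```

Emit:
send_rows([
  [1,0.026,0.0075,0,0.005],
  [1,0.026,0.0075,0,0.005],
  [1,0.024,0.007,0,0.005],
  [1,0,0,0,0],
  [1,0,0,0,0],
  [1,0,0,0,0],
])

```text
clock: 3.53
eef_pos: [526.9, -50.5, 230.0]
tool_rot: [3.132, -0.013, -0.467]
force: [0.1, -0.0, 0.1]
width: 84.9
```

```bash
cat >> h.py <<'E'
def cad():
    from cell import read_state
    s=read_state(); a=np.radians(-25.7); X=s["eef_pos"]
    print("caddy xy",round(X[0]*np.cos(a)+X[1]*np.sin(a)-582.5,1),round(-X[0]*np.sin(a)+X[1]*np.cos(a)-211,1),"z",round(X[2],1),"yaw err(rad)",round(s["tool_rot"][2]+.4485,4),s["tool_rot"].round(3),"F",s["force"].round(1),"w",round(s["width"],1))
E
python3 -c "
from h import *
from cell import *
cad(); p=get_image('wrist'); cv2.imwrite('pics/w2.png',p['image'])"
```

```text
caddy xy -85.8 -28.0 z 230.0 yaw err(rad) -0.0188 [ 3.132 -0.013 -0.467] F [ 0.1 -0.   0.1] w 84.9
```

View pics/w2.png

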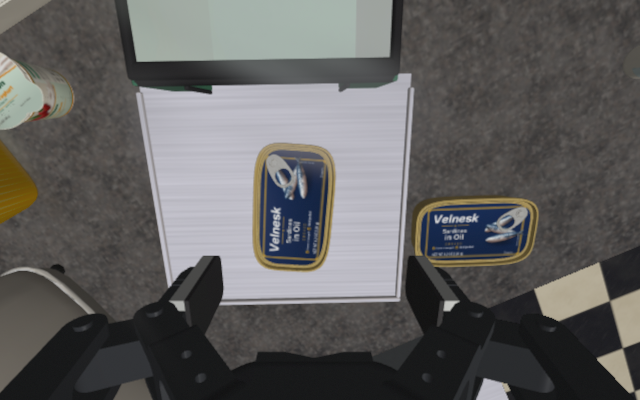

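Emit:
send_rows([
  [1,0,-0.006,0,-0.007],
  [1,0,-0.006,0,-0.007],
  [1,0,-0.003,0,-0.003],
  [1,0,0,0,0],
  [1,0,0,0,0],
])

```text
clock: 4.0
eef_pos: [531.3, -33.3, 230.0]
tool_rot: [3.132, -0.01, -0.446]
force: [0.1, 1.1, -0.7]
width: 85.2
```

```bash
python3 -c "
from h import *
cad()"
```

```text
caddy xy -89.3 -10.6 z 230.0 yaw err(rad) 0.0028 [ 3.132 -0.01  -0.446] F [ 0.1  1.1 -0.7] w 85.2
```

Emit:
send_rows([
  [1,0.001,0,0.015,0],
  [1,0,0,0.015,0],
  [1,0,0,0.015,0],
  [1,0,0,0.012,0],
  [1,0,0,0,0],
  [1,0,0,0,0],
])

```text
clock: 4.5
eef_pos: [533.5, -31.8, 172.3]
tool_rot: [3.134, -0.012, -0.441]
force: [0.3, -0.5, 0.4]
width: 85.4
```

```bash
python3 -c "
from h import *
cad()"
```

```text
caddy xy -88.0 -8.3 z 172.3 yaw err(rad) 0.0079 [ 3.134 -0.012 -0.441] F [ 0.3 -0.5  0.4] w 85.4
```

Lateral shift 3 mm to -y, then lower to about z=123.

Emit:
send_rows([
  [1,0,0.003,0.008,0.006],
  [1,0,0,0.012,0],
  [1,0,0,0.008,0],
  [1,0,0,0,0],
  [1,0,0,0,0],
])

```text
clock: 4.92
eef_pos: [534.1, -35.3, 145.0]
tool_rot: [3.136, -0.016, -0.447]
force: [0.4, 0.4, 1.1]
width: 85.3
```

```bash
python3 -c "
from h import *
from cell import *
cad(); p=get_image('wrist'); cv2.imwrite('pics/w3.png',p['image'])"
```

```text
caddy xy -86.0 -11.2 z 145.0 yaw err(rad) 0.0014 [ 3.136 -0.016 -0.447] F [0.4 0.4 1.1] w 85.3
```

View pics/w3.png

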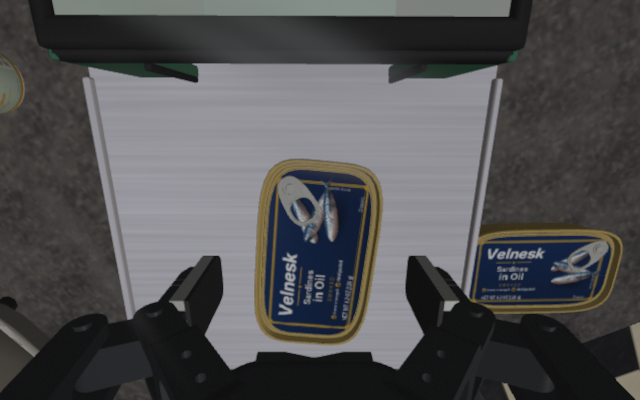

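The tin (cols 258–380) sits centred between the pads (about 215 and 415), so I'll lower further.

Emit:
send_rows([
  [1,0,0,0.008,0],
  [1,0,0,0.007,0],
  [1,0,0,0.004,0],
  [1,0,0,0,0],
  [1,0,0,0,0],
])

```text
clock: 5.38
eef_pos: [535.3, -35.6, 125.4]
tool_rot: [3.137, -0.019, -0.447]
force: [0.3, 0.4, 0.8]
width: 85.4
```

```bash
python3 -c "
from h import *
cad()"
```

```text
caddy xy -84.7 -11.0 z 125.4 yaw err(rad) 0.0013 [ 3.137 -0.019 -0.447] F [0.3 0.4 0.8] w 85.4
```

Emit:
send_rows([
  [1,0,0,0.004,0],
  [1,0,-0.003,0,0],
  [1,0,-0.003,0,0],
  [1,0,-0.003,0,0],
  [1,0,-0.003,0,0],
  [1,0,-0.002,0,0],
  [1,0,0,0,0],
  [1,0,0,0,0],
])

```text
clock: 6.05
eef_pos: [542.4, -21.8, 121.2]
tool_rot: [3.137, -0.02, -0.447]
force: [0.7, -1.0, 0.4]
width: 85.5
```

```bash
python3 -c "
from h import *
from cell import *
cad(); p=get_image('wrist'); cv2.imwrite('pics/w4.png',p['image'])"
```

```text
caddy xy -84.3 4.5 z 121.2 yaw err(rad) 0.0017 [ 3.137 -0.02  -0.447] F [ 0.7 -1.   0.4] w 85.5
```

View pics/w4.png

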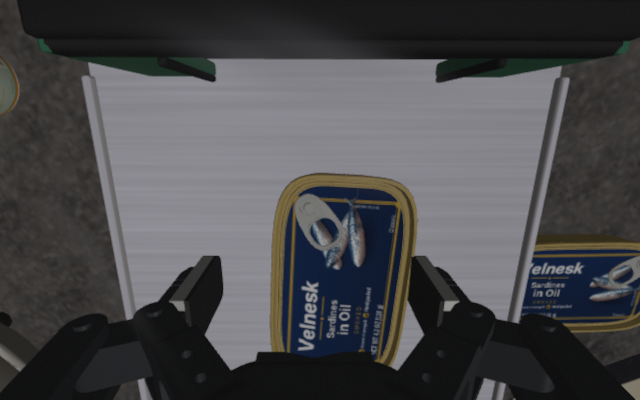

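The right pad (col 412) has reached the tin, and the green aperture jambs are at cols 215 and 437. I'll keep nudging left.

Emit:
send_rows([
  [1,0,-0.002,0,0],
  [1,0,-0.002,0,0],
  [1,0,-0.002,0,0],
  [1,0,-0.001,0,0],
  [1,0,0,0,0],
  [1,0,0,0,0],
])

```text
clock: 6.6
eef_pos: [545.6, -15.6, 121.3]
tool_rot: [3.137, -0.02, -0.448]
force: [0.3, -1.6, -0.2]
width: 85.2
```

```bash
python3 -c "
from h import *
from cell import *
cad(); p=get_image('wrist'); cv2.imwrite('pics/w5.png',p['image'])"
```

```text
caddy xy -84.1 11.6 z 121.3 yaw err(rad) 0.0008 [ 3.137 -0.02  -0.448] F [ 0.3 -1.6 -0.2] w 85.2
```

View pics/w5.png

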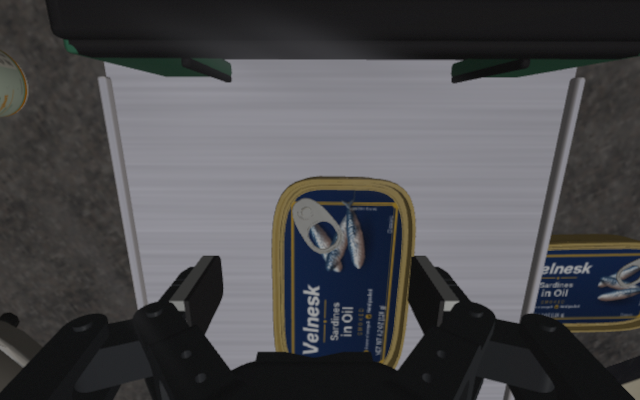

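The tin (centre col ~343) now lines up with the jamb midpoint (342) and looks nearly straight. I'll bring the pads clear of it and slide the fingers back.

Emit:
send_rows([
  [1,0,0.004,0,0],
  [1,0,0.004,0,0],
  [1,0,0.002,0,0],
  [1,-0.008,0,0,0],
  [1,-0.014,0,0,0],
  [1,-0.015,0,0,0],
  [1,-0.015,0,0,0],
  [1,-0.012,0,0,0],
  [1,-0.006,0,0,0],
  [1,0,0,0,0],
  [1,0,0,0,0],
])

```text
clock: 7.57
eef_pos: [472.2, 6.6, 120.3]
tool_rot: [3.138, -0.019, -0.45]
force: [0.6, -0.5, -0.4]
width: 85.4
```

```bash
python3 -c "
from h import *
from cell import *
cad(); p=get_image('wrist'); cv2.imwrite('pics/w6.png',p['image'])"
```

```text
caddy xy -159.8 -0.3 z 120.3 yaw err(rad) -0.0011 [ 3.138 -0.019 -0.45 ] F [ 0.6 -0.5 -0.4] w 85.4
```

View pics/w6.png

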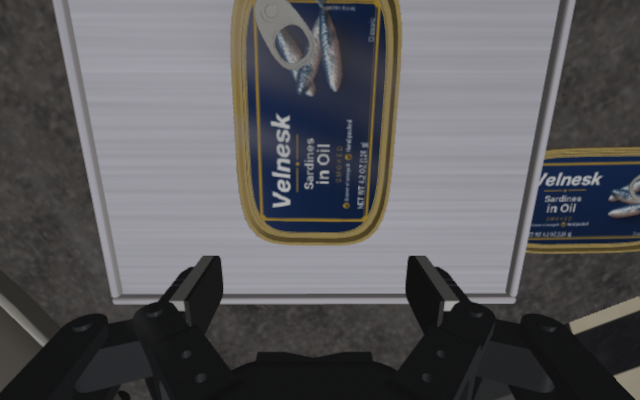

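Emit:
send_rows([
  [1,0,0,-0.004,0],
  [0.3,-0.002,0,0,0],
  [-0.1,0,0,0,0],
  [-0.5,0,0,0,0],
  [-0.5,0,0,0,0],
  [-0.5,0,0,0,0],
  [-0.5,0,0,0,0],
])

```text
clock: 8.2
eef_pos: [473.6, 6.1, 124.9]
tool_rot: [3.139, -0.023, -0.452]
force: [-0.4, 0.6, 0.2]
width: 21.6
```

```bash
python3 -c "
from h import *
from cell import *
cad(); p=get_image('wrist'); cv2.imwrite('pics/w7.png',p['image'])
s=get_image('scene'); cv2.imwrite('pics/s7.png',cv2.resize(s['image'][120:300,200:440],(800,600)))"
```

```text
caddy xy -158.3 -0.1 z 124.9 yaw err(rad) -0.0034 [ 3.139 -0.023 -0.452] F [-0.4  0.6  0.2] w 21.6
```

View pics/w7.png

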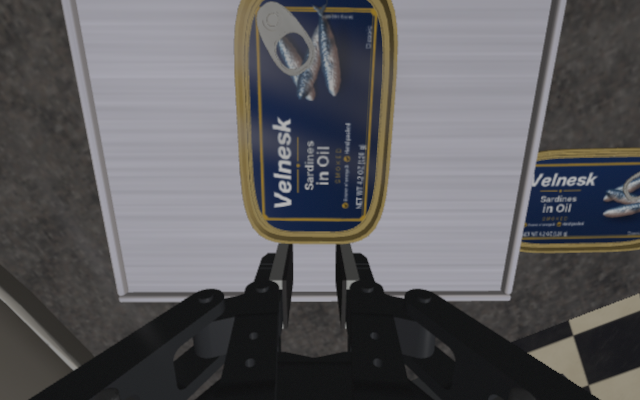

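View pics/s7.png

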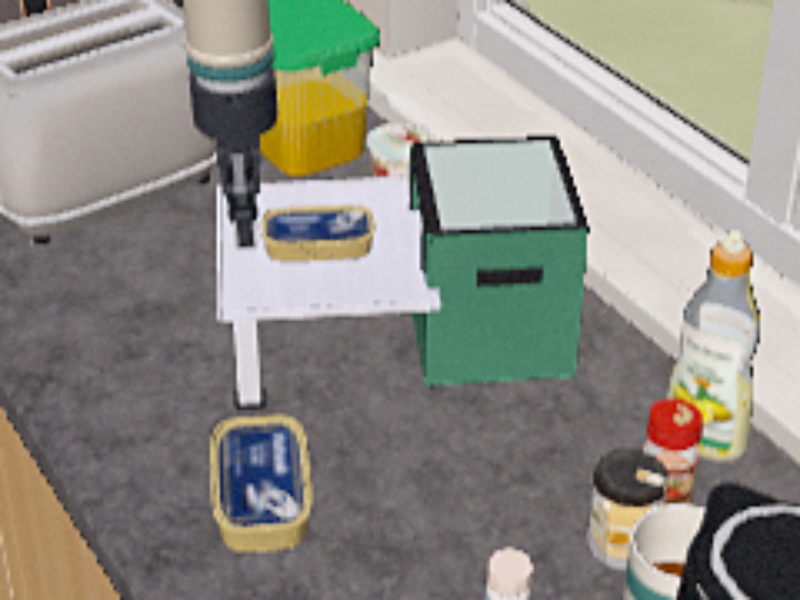

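The fingers are centred behind the tin's rear edge (row ~240, col ~318), so I'll start the gentle push.

Emit:
send_rows([
  [-0.5,0.003,0,0.002,0],
  [-0.5,0.004,0,0.001,0],
  [-0.5,0.004,0,0,0],
  [-0.5,0.004,0,0,0],
  [-0.5,0.005,0,0,0],
  [-0.5,0.005,0,0,0],
  [-0.5,0.005,0,0,0],
  [-0.5,0.005,0,0,0],
  [-0.5,0.005,0,0,0],
  [-0.5,0.004,0,0,0],
  [-0.5,0,0,0,0],
])

```text
clock: 9.22
eef_pos: [516.3, -15.3, 121.8]
tool_rot: [3.138, -0.02, -0.452]
force: [0.6, 0.7, -0.2]
width: 21.4
```

```bash
python3 -c "
from h import *
from cell import *
cad(); p=get_image('wrist'); cv2.imwrite('pics/w8.png',p['image'])"
```

```text
caddy xy -110.6 -0.8 z 121.8 yaw err(rad) -0.0033 [ 3.138 -0.02  -0.452] F [ 0.6  0.7 -0.2] w 21.4
```

View pics/w8.png

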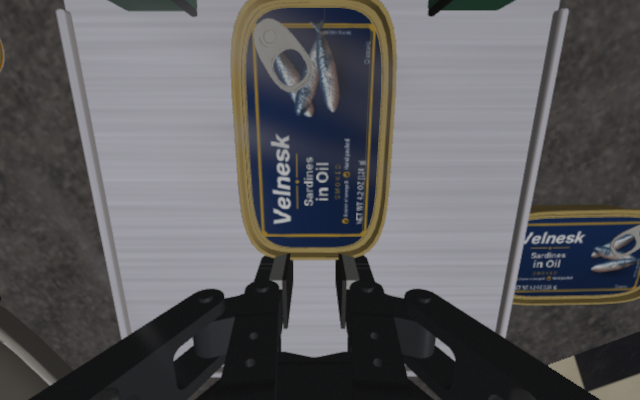

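The tin is sliding straight: its centre is at col ~315, with the jamb midpoint at ~313. I'll continue.

Emit:
send_rows([
  [-0.5,0.004,0,0,0],
  [-0.5,0.005,0,0,0],
  [-0.5,0.005,0,0,0],
  [-0.5,0.005,0,0,0],
  [-0.5,0.005,0,0,0],
  [-0.5,0.005,0,0,0],
  [-0.5,0.005,0,0,0],
  [-0.5,0.005,0,0,0],
  [-0.5,0.005,0,0,0],
  [-0.5,0,0,0,0],
])

```text
clock: 10.1
eef_pos: [558.6, -35.9, 122.3]
tool_rot: [3.137, -0.018, -0.451]
force: [-0.6, 0.9, -0.2]
width: 21.2
```

```bash
python3 -c "
from h import *
from cell import *
cad(); p=get_image('wrist'); cv2.imwrite('pics/w9.png',p['image'])
s=get_image('scene'); cv2.imwrite('pics/s9.png',cv2.resize(s['image'][120:300,200:440],(800,600)))"
```

```text
caddy xy -63.6 -1.1 z 122.3 yaw err(rad) -0.0028 [ 3.137 -0.018 -0.451] F [-0.6  0.9 -0.2] w 21.2
```

View pics/w9.png

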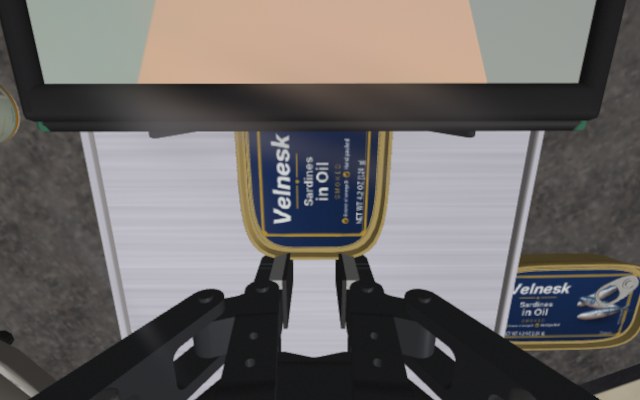

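View pics/s9.png

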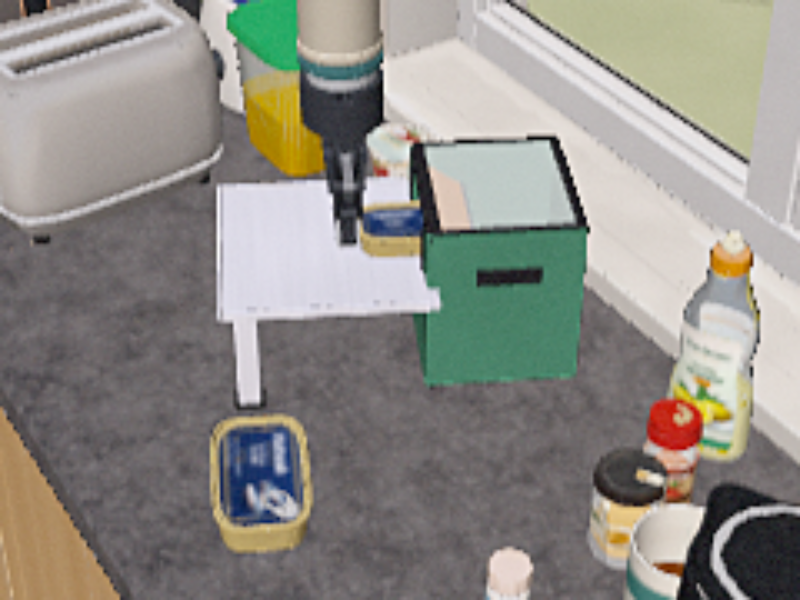

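The flap (orange, seen through the pane) is lifted by the tin. I'll push on past the tipping point, keeping clear of the front plate.

Emit:
send_rows([
  [-0.5,0.004,0,0,0],
  [-0.5,0.004,0,0,0],
  [-0.5,0.004,0,0,0],
  [-0.5,0.004,0,0,0],
  [-0.5,0.004,0,0,0],
  [-0.5,0.004,0,0,0],
  [-0.5,0.004,0,0,0],
  [-0.5,0.003,0,0,0],
  [-0.5,0,0,0,0],
  [-0.5,0,0,0,0],
])

```text
clock: 11.03
eef_pos: [589.2, -50.6, 123.2]
tool_rot: [3.137, -0.018, -0.451]
force: [-0.5, -0.5, 0.1]
width: 21.1
```

```bash
python3 -c "
from h import *
from cell import *
cad(); p=get_image('wrist'); cv2.imwrite('pics/w10.png',p['image'])"
```

```text
caddy xy -29.6 -1.1 z 123.2 yaw err(rad) -0.0022 [ 3.137 -0.018 -0.451] F [-0.5 -0.5  0.1] w 21.1
```

View pics/w10.png

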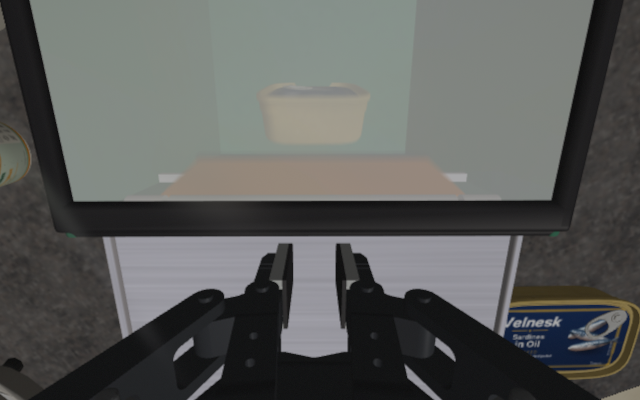

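The tin has gone off the ledge end and is inside, end-on at (313,110). I'll draw the fingers back.

Emit:
send_rows([
  [-0.5,-0.008,0,0,0],
  [-0.5,-0.012,0,0,0],
  [-0.5,-0.014,0,0,0],
  [-0.5,-0.014,0,0,0],
  [-0.5,-0.012,0,0,0],
  [-0.5,0,0,-0.01,0],
  [-0.5,0,0,-0.02,0],
  [-0.5,0,0,-0.02,0],
  [-0.5,0,0,-0.02,0],
  [-0.5,0,0,0,0],
  [-0.5,0,0,0,0],
])

```text
clock: 12.0
eef_pos: [527.9, -21.2, 197.4]
tool_rot: [3.137, -0.017, -0.45]
force: [-0.5, 0.9, -0.3]
width: 21.1
```

```bash
python3 - <<'E'
from h import *
from cell import *
from scipy.spatial.transform import Rotation as Ro
cad(); p=get_image('wrist'); cv2.imwrite('pics/w11.png',p['image'])
s=get_image('scene'); t=get_image('top')
cv2.imwrite('pics/st.png',np.hstack([cv2.resize(s['image'][140:260,300:400],(400,480)),cv2.resize(t['image'][135:255,255:355],(400,480))]))
for n,q,P in(("scene","fish_tin",s),("top","fish_tin",t),("top","flap",t)):
    W,ok=world(P)
    for o in outline_of(P,q):
        m=o["mask"]&ok; print(n,q,round(o["score"],2),np.array(o["box"]).round(),np.median(W[m],axis=0).round() if m.any() else None)
E
```

```text
caddy xy -97.6 -1.2 z 197.4 yaw err(rad) -0.0012 [ 3.137 -0.017 -0.45 ] F [-0.5  0.9 -0.3] w 21.1
scene fish_tin 0.86 [262. 243. 292. 286.] [ 378. -202.   29.]
top fish_tin 0.9 [328. 242. 365. 270.] [ 384. -190.   31.]
```

View pics/w11.png

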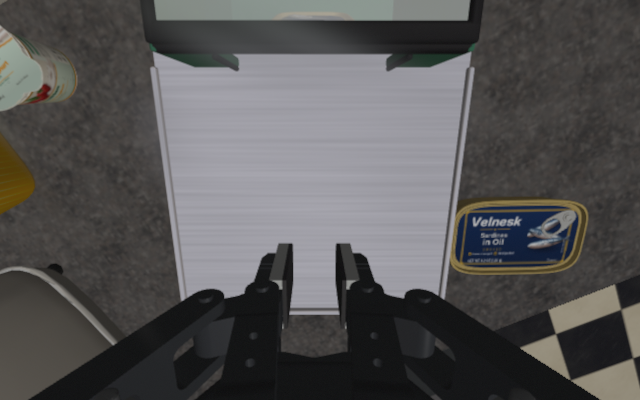

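View pics/st.png

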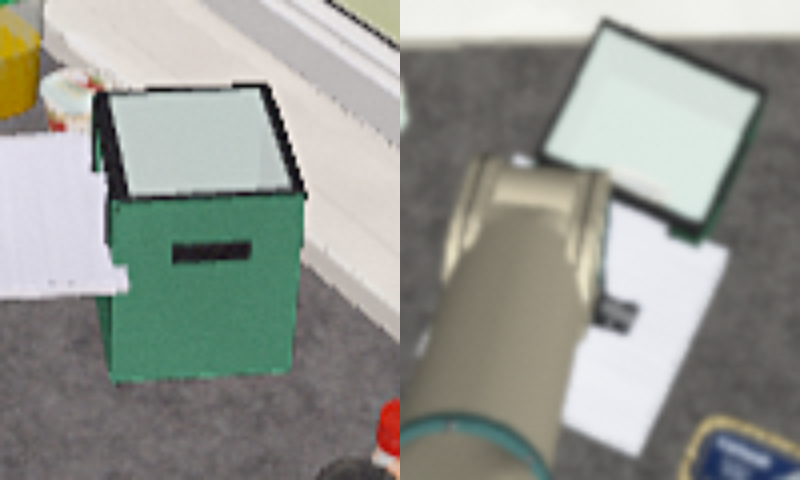

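The ledge is empty and no orange shows through the pane any more. A pale rim shows at (313,15), so I'll move up and forward for a better look inside.

Emit:
send_rows([
  [-0.5,0,0,-0.02,0],
  [-0.5,0,0,-0.025,0],
  [-0.5,0.01,0,-0.02,0],
  [-0.5,0.02,0,0,0],
  [-0.5,0.02,0,0,0],
  [-0.5,0.02,0,0,0],
  [-0.5,0,0,0,0],
  [-0.5,0,0,0,0],
])

```text
clock: 12.97
eef_pos: [587.6, -51.6, 257.2]
tool_rot: [3.128, -0.0, -0.449]
force: [0.1, 0.4, 0.8]
width: 21.5
```

```bash
python3 - <<'E'
from h import *
from cell import *
cad(); p=get_image('wrist'); cv2.imwrite('pics/w12.png',p['image'])
print([ (round(o["score"],2),o["box"]) for q in("fish_tin","flap") for o in recognise(p,q)])
E
```

```text
caddy xy -30.7 -2.7 z 257.2 yaw err(rad) -0.0005 [ 3.128 -0.    -0.449] F [0.1 0.4 0.8] w 21.5
[(0.94, [418.9, 226.9, 531.7, 295.1])]
```

View pics/w12.png

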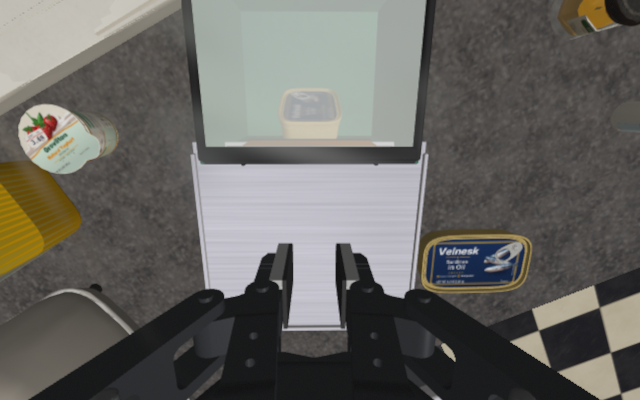

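```bash
python3 - <<'E'
from h import *
from cell import *
from scipy.spatial.transform import Rotation as Ro
s=read_state(); p=get_image('wrist')
T=np.array(p["tool_from_camera"]); Rt=Ro.from_euler("xyz",s["tool_rot"]).as_matrix()
R=(Rt@T[:3,:3]).T; t=-R@(Rt@T[:3,3]+s["eef_pos"]); K=p["K"]
a=np.radians(-25.7); ex=np.array([np.cos(a),np.sin(a),0]); ey=np.array([-np.sin(a),np.cos(a),0])
def pr(x,y,z):
    c=R@(ex*(582.5+x)+ey*(211+y)+np.array([0,0,z]))+t; q=K@c/c[2]; return q[:2].round(1)
print("housing near top L/R",pr(0,80,177),pr(0,-80,177),"far",pr(145,80,177))
print("hinge",pr(9.5,53,167),pr(9.5,-53,167))
for th in(0,.06,.15,.3,.6): print(th,pr(9.5+50*np.sin(th),53,167-50*np.cos(th)),pr(9.5+50*np.sin(th),-53,167-50*np.cos(th)))
print("ledge end",pr(10,31,115),pr(10,-31,115))
print("floor corners near",pr(4,76,7),"far",pr(141,76,7),pr(141,-76,7))
for x in(10,20,40,60): print(x,[pr(x,31,z).tolist()+pr(x,-31,z).tolist() for z in(7,60,112)])
im=p["image"]; cv2.imwrite("pics/w13.png",cv2.resize(im[0:165,180:440],None,fx=3,fy=3,interpolation=cv2.INTER_CUBIC))
print(p["z_map"][70:150:8,310])
E
```

```text
housing near top L/R [198.7 167. ] [419.5 166.7] far [172.4 -77.2]
hinge [238.3 151.8] [380.3 151.7]
0 [250.5 143.9] [368.4 143.8]
0.06 [250.2 140.6] [368.6 140.5]
0.15 [249.9 135.5] [368.9 135.5]
0.3 [249.  127.2] [369.7 127.2]
0.6 [246.6 111.4] [371.9 111.4]
ledge end [275.2 143.1] [343.8 143. ]
floor corners near [248.2 138. ] far [240.7  12.6] [377.4  13.2]
10 [[284.5, 133.0, 334.7, 133.0], [280.7, 137.2, 338.5, 137.2], [275.6, 142.7, 343.4, 142.7]]
20 [[284.3, 124.7, 334.9, 124.7], [280.4, 127.6, 338.7, 127.6], [275.2, 131.5, 343.8, 131.5]]
40 [[283.8, 107.6, 335.2, 107.7], [279.8, 108.0, 339.2, 108.0], [274.4, 108.4, 344.4, 108.5]]
60 [[283.4, 90.0, 335.6, 90.1], [279.2, 87.6, 339.6, 87.7], [273.6, 84.4, 345.1, 84.5]]
[210.46017 212.5043  214.56851 215.17912 216.25879 218.32924 219.33708
 221.51115 223.92963 224.12035]
```

View pics/w13.png

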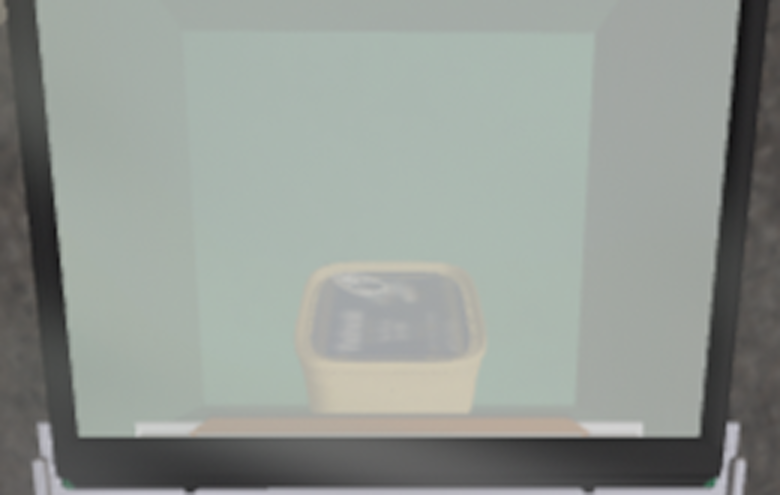

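Emit:
send_rows([
  [-0.5,0,0,0,0],
  [-0.5,0,0,0,0],
  [-0.5,0,0,0,0],
  [-0.5,0,0,0,0],
  [-0.5,0,0,0,0],
  [-0.5,0,0,0,0],
  [-0.5,0,0,0,0],
  [-0.5,0,0,0,0],
])

```text
clock: 13.83
eef_pos: [584.9, -49.0, 258.2]
tool_rot: [3.13, 0.001, -0.446]
force: [-0.1, -0.2, -0.2]
width: 20.9
```

```bash
python3 - <<'E'
from h import *
from cell import *
cad(); p=get_image('wrist'); a=cv2.imread('pics/w12.png')
cv2.imwrite("pics/w14.png",cv2.resize(p["image"][0:165,180:440],None,fx=3,fy=3,interpolation=cv2.INTER_CUBIC))
# shift of tin patch vs. caddy frame patch
for r in((80,142,270,350),(140,166,190,430)):
    tpl=a[r[0]:r[1],r[2]:r[3]]; m=cv2.matchTemplate(p["image"],tpl,cv2.TM_CCOEFF_NORMED); _,v,_,l=cv2.minMaxLoc(m); print(v,l[0]-r[2],l[1]-r[0])
t=get_image("top"); b=cv2.imread("pics/top0.png")
d=cv2.absdiff(t["image"],b).max(2)
for n,c in dict(honey=(400,190),red=(394,175),mug=(426,195),yog=(245,159),oil=(202,167),tub=(410,228)).items():
    print(n,np.mean(d[c[1]-10:c[1]+10,c[0]-10:c[0]+10]).round(1))
E
```

```text
caddy xy -34.2 -1.5 z 258.2 yaw err(rad) 0.0027 [ 3.13e+00  1.00e-03 -4.46e-01] F [-0.1 -0.2 -0.2] w 20.9
0.9845913052558899 2 -4
0.9800033569335938 2 -5
honey 1.5
red 1.5
mug 1.5
yog 1.2
oil 1.4
tub 1.5
```

View pics/w14.png

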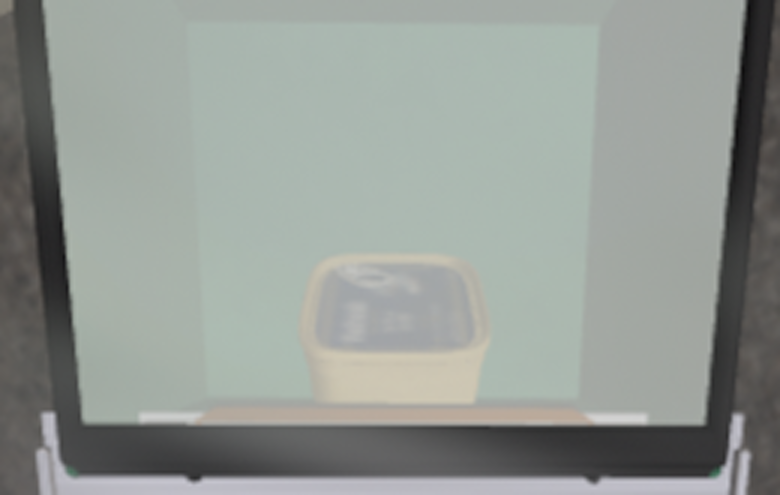

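```bash
python3 -c "
from cell import *
print(finish_job())"
```

```text
the job is handed in; nothing more can be done
None
```

The tin is inside the caddy, the flap hangs shut, and the job is handed in; no verdict is reported.

- **How it went:** I straddled the small tin with open fingers and nudged it about 11 mm sideways from one side only. That centred it on the aperture and took out its 5° skew. I then slid back and pushed it lengthways through the flap with half-closed fingertips, and drew back once it tipped in.
- **Tin:** It is inside with the ledge empty, leaning steeply against the front wall. I estimate its centre at about 50–60 mm high from its apparent width, since the depth camera only reads the pane. Two pictures 0.9 s apart show no movement relative to the caddy beyond about 1 pixel.
- **Flap:** The orange strip matches the shut position once a 4–5 pixel calibration offset is allowed for. That offset is about as large as the 0.06 rad tolerance looks in this view, so this check is only approximate. The network did not find the flap, so I judged it by geometry alone.
- **Everything else:** The bystanders' image patches are unchanged from the start. Wrist force stayed around 2 N or less at every reading, and the gripper was touching nothing at hand-in, at about 14 s.

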